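Check a rock sample under the height bar and trigger the scan

ROBOT

A 6-joint arm with a two-finger parallel gripper is mounted at the origin on the work surface. World frame = base frame: x ahead of the robot, y to its left, z up, the work surface at z = 0. Lengths are in m, angles in rad, forces in N, time in s.
With the tool pointing down it reaches from about 0.3 to 0.875 m from the base axis. Payload 6.4 kg.
Tool frame: the origin (TCP) lies on the centre line of the jaws, within the pads' length; the fingertips stand 25 mm ahead of it and the grasp point (between the pads) lies 6 mm ahead of it; z points along the fingers, y is the line along which they close (so a half turn about z gives the same grasp; the last joint's range is limited). The gripper opens to 85 mm and grips with 20 to 120 N. Pads are 22 mm wide; open, the fingers measure 114 mm over their backs; the gripper's body (76 mm by 85 mm) begins 54 mm behind the grasp point. The pads swing forward as they close: fully open they stand 13 mm farther back than shut.
Start: joints at [-1.341, 0.181, 1.607, -0, 1.354, -0.206], TCP at [0.243, -0.521, 0.256] pointing down, gripper open.
Joint ranges: [-2.99, 2.99], [-0.89, 2.07], [0.3, 2.58], [-1.14, 4.28], [0, 2.63], [-3.12, 3.12]. Speed limits (rad/s): [2.57, 2.57, 3.01, 3.14, 3.14, 3.14].

INTERFACE

Orientations are given as a unit quaternion [w, x, y, z].
In Python, from bench import get_obs, camera, hand_in, spot_in gives the robot as it stands.
- The arm moves only by the shell command python3 -m jog 'ROWS'. ROWS is JSON, one flat list of numbers, 7 for each row, row after row: the shift along the tool's x, y, z in m, then the turn, a rotation vector about the tool's x, y, z in rad, then the closure, from 0 (fully open) to 1 (shut). A call has 1 to 20 rows; each row is the pose to reach, as a shift and turn from the pose commanded when the call began, along the tool's axes at that moment; what a row does not reach only later rows make up. A row lasts 1/8 s, in which the tool goes at most 62.5 mm and 10.7 degrees, less where a joint would pass 70% of its speed; a pose out of reach is approached as far as the arm can. A call with a gripper value outside its range is refused whole. The fingers move at their own pace and stop on an object; the grip force is fixed at half the most. Time passes only in rows, so rows that repeat a pose let the fingers close. It gives the time, the measured TCP pose, the force, the opening and the grip force at its end, in the units of the state.
- get_obs(): the state, without advancing time (a new reading comes with each control period).
- camera(name): name is "scene" or "top"; returns a dict with "frame" (384x512x3 uint8, red, green, blue), "mtx" (3x3 intrinsics, pixels), "extrinsics" (4x4, takes a point from camera to world coordinates). Camera axes: x right, y up, looking along -z (the intrinsics and any distortion apply to the point x, -y, -z); pixel columns grow to the right and rows downward; lengths in m; the calibration is good to about 2 mm. A picture is of the moment at which its call begins. There is no depth.
- hand_in(): hands the job in; it is judged then, once.
Trained networks look in a picture, given as the dict that the camera call returned (one of the last four; its "shot" number tells which), for a name from the list of things; names that differ only in an ending like _2 or _b are one class to them, and where a whole thing is asked for, a point or a joint stands for the part that bears it (a point fixed in the world has none). Each returns a list of dicts, best first, with "confidence" (0 to 1); they miss things now and then, are a little off and sometimes report something else, mostly with a low value. They report only what shows in the picture. A call takes as long as a camera call. They do not tell look-alikes from the thing itself.
- spot_in(picture, name): "xyz" ([x, y, z] in m, in world coordinates, good to about 4 mm: the middle of the surface that is visible of it).
The state is a dict: "time_s": time; "q": joint angles; "dq": joint speeds; "joint_efforts": joint torques, N m; "eef_pos": TCP position; "eef_rot": TCP orientation; "wrist_force": force on the tool from outside, world axes, zero at the start; "torque": the same for the moment, N m; "opening": opening from 0.0 (shut) to 1.0 (fully open); "grasp_force": force on a finger pad.
Only numpy, scipy, OpenCV 4.12 (cv2) and the standard library are available. Lean on these libraries where they do the work, as an engineer would, in place of code of your own. Each camera call takes 0.05 s, during which the arm holds its last target. There are 200 camera calls.

TASK

Of the two rock sample mounts on the desk only the flatter one is low enough for the scanner. Set it down in the scanner dock's lane in front of the bridge bar, rock end towards the bar, and push it along the lane under the bar until it is fully home against the scanner housing. Only then press the trigger pedal down to its stop and let it come up again; leave the taller mount and everything else on the desk where it is.

Things in the scene. Friction and masses are not known exactly. Their poses are not given: they have to be found in the camera images.
- dock: Fixed scanner dock: aluminium base plate, 8 mm thick, its top is the lane floor. Origin: on the desk (z = 0) midway under the bridge bar; x points along the lane in the pushing direction, z up. Plate x -175 (open entry) to +190 mm, 112 wide. Two guide rails, 10 wide, 6 tall above the floor, x -170 to +108; the lane between is 62 wide, centred on y = 0.
- dock_bar (a point): Centre of the underside of the fixed steel bridge bar, axes as the dock's; 50 mm above the desk, 42 mm clear above the lane floor. The bar is 12 mm deep along x, 12 mm high (top 62 mm above the desk). Its two posts are 20 mm along x, inner faces at y = +-40, outer +-54 mm, up to 65 mm tall with screw heads.
- dock_stop (a point): Middle of the white scanner housing's face that is the end stop of the lane, at dock x = +108 mm, on the lane floor; axes as the dock's. The housing is 82 mm long, 112 mm wide, top 70 mm above the desk.
- low_mount: Flatter sample mount, loose, 0.45 to 0.7 kg: aluminium carrier plate 140 x 54 x 10 mm; sawn grey speckled rock 86 x 54 mm, 26 high, on its front (x -16 to +70, flush with front end and sides, top 36 mm above underside); can be gripped across the 54 mm. Origin: centre of underside; x points to the rock end, z up. Home: origin at dock x = +38 mm, 8 mm above the desk.
- lug (a point): On the flatter mount: centre of the rear face of its upright push lug, 70 mm behind the mount's origin, 23 mm above its underside. Lug: aluminium, 12 mm along x, 34 mm wide across y, standing on the plate's rear end up to 36 mm above the underside; 42 mm of bare plate lies between lug and rock.
- tall_mount: Taller sample mount, loose, about 0.77 kg: carrier, lug, rock outline, origin and axes as on the flatter one, but its rock is 42 mm high (top 52 mm above the underside): too tall for the bar. To be left alone.
- pedal (a joint): Trigger pedal angle in rad: 0 = up (released), 0.20 = down on its stop. A spring returns it; about 5 N at the pressing point starts it moving and 10 N holds it at the stop.
- pedal_press (a point): Pressing point on the top face of the grey ribbed pedal (112 x 68 mm, 6 thick), on its middle line, 90 mm from the hinge. Up, the pedal slopes up 0.22 rad from the hinge (22 mm above the desk) and this point is about 45 mm above the desk; it goes down 18 mm to the stop. x: from hinge to free end, level when up; width along y. Black base 130 x 90 mm.
- cobble: Brown loose rock, about 60 mm wide, 42 mm tall; bystander. Origin: centre of its underside.
- basalt: Dark loose rock, about 72 mm wide, 48 mm tall; bystander. Origin: centre of its underside.
- mug: White mug, 80 mm wide, 92 mm tall, handle at its +y; bystander. Origin: centre of its underside.
- grit_jar: White closed jar, 60 mm wide, 85 mm tall, black cap; bystander. Origin: centre of its underside.
There are look-alikes about, which are no part of the job. What is shaped like the part that bears pedal but blue or yellow is not meant. What is shaped like the low_mount but green is not meant.

How it is judged:
By the outcome, as a careful person would: the job done as asked, in the order asked, and still so for the second after the job is handed in, with the robot touching nothing.
It also fails if it takes over 64 s, if anything falls off the work surface, if the arm or the gripper's body presses on something with over 40 N, if the wrist force passes 120 N, or if a joint passes its speed limit or range.

## Working session

There is one attempt and no reset: what is moved stays moved. The work goes in short steps, Python scripts to look and compute and a shell command to move; the robot and the scene stay as the last step left them, time stands still between calls to the robot, and variables do not carry over. Pictures are saved under pics/ and viewed, at most 10 in all, crops included, and the job is handed in when it is done.

```bash
mkdir -p pics; ls
cat > h.py <<'E'
import numpy as np,cv2
from bench import get_obs,camera,spot_in
def ray(c,u,v):
    K=c["mtx"];E=np.array(c["extrinsics"]);p=np.linalg.inv(K)@[u,v,1.];return E[:3,3],E[:3,:3]@np.array([p[0],-p[1],-p[2]])
def atz(c,u,v,z):
    o,d=ray(c,u,v);return o+d*(z-o[2])/d[2]
def proj(c,P):
    E=np.array(c["extrinsics"]);q=(np.array(P)-E[:3,3])@E[:3,:3];q=np.array([q[0],-q[1],-q[2]]);q=c["mtx"]@q;return q[:2]/q[2]
E
python3 - <<'E'
from h import *
ims=[]
for n in("top","scene"):
    c=camera(n);f=c["frame"][...,::-1].copy();print(n,c.keys(),np.round(c["mtx"],1).tolist(),np.round(c["extrinsics"],3).tolist())
    for k in("dock","low_mount","tall_mount","lug","pedal","cobble","basalt","mug","grit_jar"):
        for r in spot_in(c,k)[:4]:print(n,k,round(r["confidence"],2),np.round(r["xyz"],3),np.round(proj(c,r["xyz"])))
    cv2.imwrite(f"pics/{n}0.png",cv2.resize(f,(768,576),interpolation=cv2.INTER_CUBIC))
print(get_obs())
E
```

```text
pics
top dict_keys(['frame', 'mtx', 'extrinsics', 'shot']) [[431.0, 0.0, 253.5], [0.0, 431.0, 190.6], [0.0, 0.0, 1.0]] [[-0.023, 0.982, -0.185, 0.158], [-1.0, -0.021, 0.009, 0.036], [0.005, 0.185, 0.983, 1.691], [0.0, 0.0, 0.0, 1.0]]
top dock 0.96 [0.619 0.116 0.008] [229. 156.]
top low_mount 0.68 [0.167 0.298 0.034] [182. 271.]
top low_mount 0.63 [0.381 0.541 0.038] [119. 216.]
top low_mount 0.57 [0.469 0.385 0.037] [160. 193.]
top tall_mount 0.85 [ 0.642 -0.162  0.057] [299. 146.]
top lug 0.82 [0.384 0.538 0.031] [120. 215.]
top lug 0.67 [0.471 0.385 0.038] [160. 192.]
top lug 0.59 [0.17  0.296 0.04 ] [182. 270.]
top pedal 0.93 [ 0.43  -0.335  0.04 ] [345. 198.]
top pedal 0.73 [ 0.431 -0.497  0.038] [387. 197.]
top basalt 0.46 [ 0.667 -0.375  0.039] [351. 140.]
top mug 0.9 [0.679 0.363 0.043] [166. 140.]
top grit_jar 0.51 [0.323 0.282 0.084] [185. 228.]
scene dict_keys(['frame', 'mtx', 'extrinsics', 'shot']) [[488.6, 0.0, 255.4], [0.0, 488.6, 190.3], [0.0, 0.0, 1.0]] [[0.777, -0.418, 0.471, 1.218], [0.629, 0.531, -0.567, -0.899], [-0.013, 0.737, 0.676, 1.138], [0.0, 0.0, 0.0, 1.0]]
[... 882 characters left out ...]
.0, 'q': array([-1.34130223e+00,  1.80798569e-01,  1.60703689e+00, -4.43229718e-06,
        1.35378466e+00, -2.06297248e-01]), 'dq': array([-8.67435524e-04,  1.80027494e-03,  1.06131527e-03,  4.60790887e-05,
        8.28737957e-04, -9.74922860e-04]), 'joint_efforts': array([-5.10441464e-05, -4.44847906e+01, -3.51685917e+01, -3.62090223e-04,
        7.63032585e-04, -7.69870940e-07]), 'eef_pos': array([ 0.24273986, -0.52125165,  0.25627141]), 'eef_rot': array([-1.37092355e-05,  9.76354412e-01,  2.16175998e-01, -2.32332100e-06]), 'wrist_force': array([0.55493822, 0.35822928, 0.03048314]), 'torque': array([-0.00650865,  0.00452911,  0.02833278]), 'grasp_force': 0.0, 'opening': 1.000081133339111}
```

View pics/top0.png

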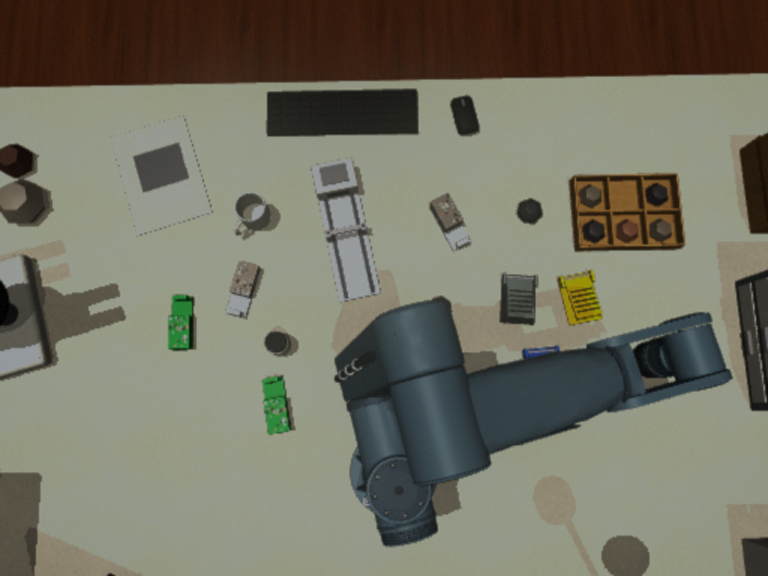

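View pics/scene0.png

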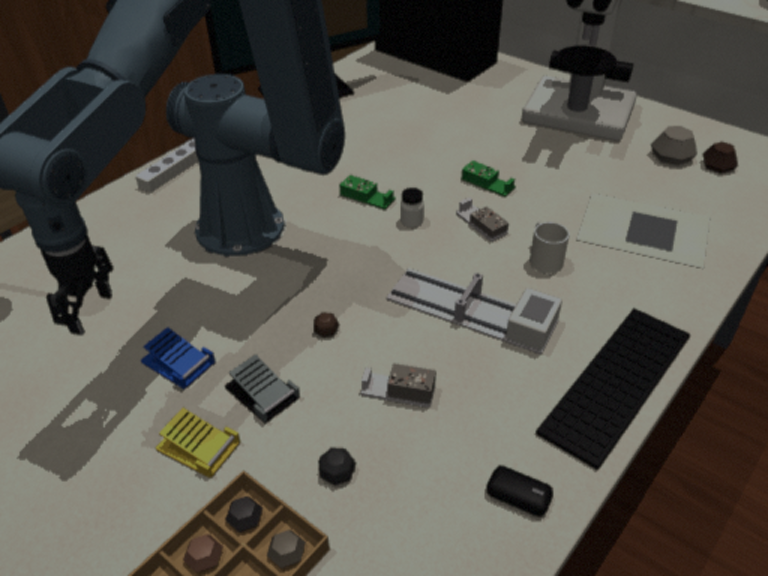

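The low mount candidates in the top picture (768-wide) are the grey one at (244,288), the two green ones at (180,322) and (276,405), which are look-alikes, and the tall mount at (450,220). The grey one at (244,288) fits: it has grey rock and is visibly flatter. The grey pedal is at (519,298), with yellow and blue decoys beside it. I'll confirm both in one enlarged crop.

Run:
```python
from h import *
import pickle
T=camera("top");S=camera("scene");pickle.dump((T,S),open("c0.pkl","wb"))
def crop(c,x,y,w,h,s):
    f=cv2.resize(c["frame"][y:y+h,x:x+w,::-1],(w*s,h*s),interpolation=cv2.INTER_CUBIC)
    for i in range(-(-x//10)*10,x+w,10):
        cv2.line(f,((i-x)*s,0),((i-x)*s,6),(0,0,255),1);cv2.putText(f,str(i),((i-x)*s+1,14),0,.3,(0,0,255))
    for i in range(-(-y//10)*10,y+h,10):
        cv2.line(f,(0,(i-y)*s),(6,(i-y)*s),(0,0,255),1);cv2.putText(f,str(i),(8,(i-y)*s+3),0,.3,(0,0,255))
    return f
m=np.zeros((600,800,3),np.uint8)
m[:,:360]=crop(T,202,103,60,100,6)
for k,a in enumerate([(T,141,171,44,40,5),(S,302,128,44,40,5),(T,278,127,44,40,5),(S,238,236,55,50,4),(T,324,180,44,40,5),(S,148,233,55,50,4)]):
    f=crop(*a);r,q=divmod(k,2);m[r*200:r*200+200,360+q*220:580+q*220]=f
cv2.imwrite("pics/m.png",m)
```

```text
(no output)
```

View pics/m.png

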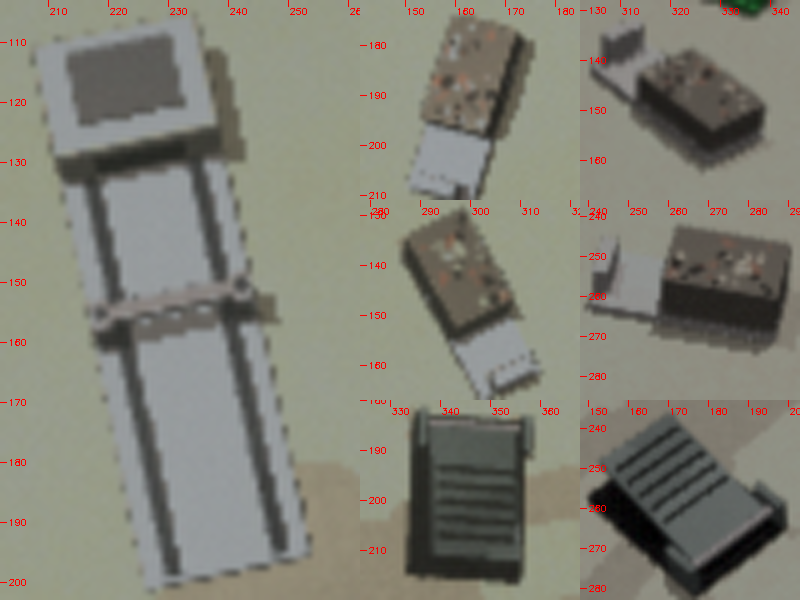

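The enlarged crop confirms it. The mount at top (162,192) has the thin rock slab, and the one at (299,147) is clearly taller. The grey pedal's hinge, with the ears, is at its far end (row 185), and the free end is near row 211. Next I fit poses to the picked corners.

```bash
cat > fit.py <<'E'
from h import *
import pickle
from scipy.optimize import least_squares
T,S=pickle.load(open("c0.pkl","rb"))
def W(p,P): 
    c,s=np.cos(p[2]),np.sin(p[2]);return [p[0]+c*P[0]-s*P[1],p[1]+s*P[0]+c*P[1],P[2]]
def fit(obs,p0):
    f=lambda p:np.ravel([proj(c,W(p,P))-np.array(uv)+0.4 for c,P,uv in obs])
    r=least_squares(f,p0,loss="soft_l1");print(np.round(r.x,4),"res px",np.round(r.fun.reshape(-1,2),1).tolist());return r.x
if __name__=="__main__":
    R=lambda x0,x1,w,z:[(x0,w,z),(x0,-w,z),(x1,-w,z),(x1,w,z)]
    a=R(-.175,0,.056,.008);h=R(.108,.19,.056,.07)
    d=fit([(T,a[0],(226.3,201)),(T,a[1],(253.3,194.1)),(T,h[3],(207.5,110.6)),(T,h[2],(234.3,105)),(T,h[1],(238.3,123.8)),(T,h[0],(211.2,128.9))],[.6,.1,.2])
    r=R(-.016,.07,.027,.036)
    l=fit([(T,r[3],(159,173.8)),(T,r[2],(173.8,178.4)),(T,r[1],(167,198.4)),(T,r[0],(153.4,195.4)),
       (S,r[0],(313.8,142)),(S,r[3],(324,137.4)),(S,r[2],(338.6,148.6)),(S,r[1],(328.4,154.8))],[.48,.38,-.3])
    q=[(0,.034,.022),(0,-.034,.022),(.109,-.034,.046),(.109,.034,.046)]
    p=fit([(T,q[1],(337.6,185)),(T,q[0],(356.4,186)),(T,q[2],(338.8,210.6)),(T,q[3],(356.4,212)),
       (S,q[1],(194.2,259)),(S,q[0],(175.5,273)),(S,q[3],(155,250)),(S,q[2],(170.5,236.8))],[.48,-.34,3.1])
    print("press",W(p,(.088,0,.045)))
    np.save("poses.npy",[d,l,p])
    # overlays
    def box(c,f,o,p,b,s,col):
        x0,x1,w,z0,z1=b;q=[np.array(proj(c,W(p,v)))+.5 for z in(z0,z1) for v in R(x0,x1,w,z)]
        q=[tuple(np.int32((np.array(k)-o)*s)) for k in q]
        for i in range(4):
            for A,B in((i,(i+1)%4),(4+i,4+(i+1)%4),(i,i+4)):cv2.line(f,q[A],q[B],col,1)
    m=np.zeros((600,800,3),np.uint8)
    for x,(c,o,w,h_,s) in((0,(T,(202,103),60,100,6)),(360,(S,(255,165),110,75,4))):
        f=cv2.resize(c["frame"][o[1]:o[1]+h_,o[0]:o[0]+w,::-1],None,fx=s,fy=s)
        for b in((-.175,.19,.056,0,.008),(.108,.19,.056,.008,.07),(-.006,.006,.04,.05,.062),(-.17,.108,.031,.014,.014)):box(c,f,np.array(o),d,b,s,(0,0,255))
        m[:f.shape[0],x:x+f.shape[1]]=f
    for x,(c,o) in((360,(T,(141,171))),(580,(S,(302,128)))):
        f=cv2.resize(c["frame"][o[1]:o[1]+45,o[0]:o[0]+44,::-1],None,fx=5,fy=5)
        for b in((-.07,.07,.027,0,.01),(-.016,.07,.027,.01,.036),(-.07,-.058,.017,.01,.036)):box(c,f,np.array(o),l,b,5,(0,0,255))
        m[320:545,x:x+220]=f
    cv2.imwrite("pics/ov.png",m)
E
python3 fit.py
```

```text
[0.6182 0.1095 0.1899] res px [[-0.2, 0.2], [0.5, 1.3], [-0.6, -0.7], [0.2, -0.7], [0.4, -0.3], [-0.4, 0.3]]
[ 0.469   0.3806 -0.1889] res px [[-0.4, 0.9], [-1.7, -1.5], [0.7, -0.2], [0.7, 0.5], [7.8, -4.5], [14.5, 10.6], [-10.3, 5.4], [-17.0, -11.6]]
[ 0.4876 -0.345   3.0563] res px [[0.1, -0.4], [-1.5, -0.3], [-0.6, 0.4], [-0.6, 0.1], [-0.0, 2.1], [0.6, 1.6], [-3.5, -0.9], [-0.8, -0.3]]
press [np.float64(0.39990989941694377), np.float64(-0.33751834153277377), 0.045]
```

View pics/ov.png

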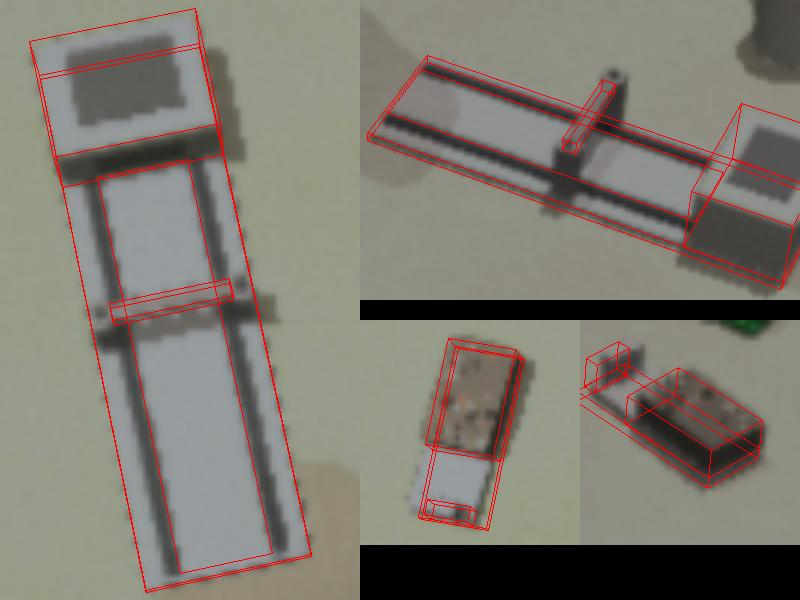

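Dock fit looks good. I assigned the low mount's scene corners in rotated order, so I'm refitting.

```bash
sed -i 's/(S,r\[0\],(313.8,142)),(S,r\[3\],(324,137.4)),(S,r\[2\],(338.6,148.6)),(S,r\[1\],(328.4,154.8))/(S,r[1],(313.8,142)),(S,r[0],(324,137.4)),(S,r[3],(338.6,148.6)),(S,r[2],(328.4,154.8))/' fit.py
python3 fit.py
python3 - <<'E'
import numpy as np
from scipy.spatial.transform import Rotation as R
from bench import get_obs
from fit import W
d,l,p=np.load("poses.npy");o=get_obs();w,x,y,z=o["eef_rot"];r=R.from_quat([x,y,z,w]);print(np.round(r.as_matrix(),3),o["eef_pos"])
g=np.array(W(l,(.015,0,.16)));print("grasp",g,"tool shift",r.inv().apply(g-o["eef_pos"]),"need tool y along mount y: yaw",l[2],"tool x yaw",np.arctan2(r.as_matrix()[1,0],r.as_matrix()[0,0]))
E
```

```text
[0.6182 0.1095 0.1899] res px [[-0.2, 0.2], [0.5, 1.3], [-0.6, -0.7], [0.2, -0.7], [0.4, -0.3], [-0.4, 0.3]]
[ 0.4714  0.3838 -0.2772] res px [[0.5, 0.0], [-1.1, -1.2], [-0.6, -0.3], [-0.3, -0.8], [-1.5, 0.6], [-0.7, 0.1], [0.2, 0.2], [-0.8, -0.7]]
[ 0.4876 -0.345   3.0563] res px [[0.1, -0.4], [-1.5, -0.3], [-0.6, 0.4], [-0.6, 0.1], [-0.0, 2.1], [0.6, 1.6], [-3.5, -0.9], [-0.8, -0.3]]
press [np.float64(0.39990989941694377), np.float64(-0.33751834153277377), 0.045]
[[ 0.907  0.422  0.   ]
 [ 0.422 -0.907 -0.   ]
 [ 0.     0.    -1.   ]] [ 0.2427628  -0.52127145  0.25629037]
grasp [0.48582513 0.37968919 0.16      ] tool shift [ 0.60068657 -0.71413423  0.09627649] need tool y along mount y: yaw -0.2771618364758578 tool x yaw 0.43582129490246385
```

```bash
python3 -m jog '[0.601,-0.714,0.06,0,0,0.713,0, 0.601,-0.714,0.06,0,0,0.713,0, 0.601,-0.714,0.06,0,0,0.713,0, 0.601,-0.714,0.06,0,0,0.713,0, 0.601,-0.714,0.06,0,0,0.713,0, 0.601,-0.714,0.06,0,0,0.713,0, 0.601,-0.714,0.06,0,0,0.713,0, 0.601,-0.714,0.06,0,0,0.713,0, 0.601,-0.714,0.06,0,0,0.713,0, 0.601,-0.714,0.06,0,0,0.713,0, 0.601,-0.714,0.06,0,0,0.713,0, 0.601,-0.714,0.06,0,0,0.713,0, 0.601,-0.714,0.06,0,0,0.713,0, 0.601,-0.714,0.06,0,0,0.713,0, 0.601,-0.714,0.06,0,0,0.713,0, 0.601,-0.714,0.06,0,0,0.713,0, 0.601,-0.714,0.06,0,0,0.713,0, 0.601,-0.714,0.06,0,0,0.713,0]'
cat > go.py <<'E'
import sys,numpy as np
from scipy.spatial.transform import Rotation as R
from bench import get_obs
from fit import W
d,l,p=np.load("poses.npy");o=get_obs();w,x,y,z=o["eef_rot"];r=R.from_quat([x,y,z,w]);m=r.as_matrix()
def to(frame,P,yaw=None):
    g=np.array(W(frame,P));yaw=frame[2] if yaw is None else yaw
    t=R.from_matrix(np.c_[[np.cos(yaw),np.sin(yaw),0],[np.sin(yaw),-np.cos(yaw),0],[0,0,-1]])
    print("t",round(o["time_s"],2),"pos",np.round(o["eef_pos"],4),"shift",np.round(r.inv().apply(g-o["eef_pos"]),4),"turn",np.round((r.inv()*t).as_rotvec(),4),"F",np.round(o["wrist_force"],1),"open",round(o["opening"],3))
if __name__=="__main__":
    f={"d":d,"l":l,"p":p}[sys.argv[1]];to(f,[float(v) for v in sys.argv[2:5]],float(sys.argv[5]) if len(sys.argv)>5 else None)
E
python3 go.py l .015 0 .037
```

```text
time_s: 3.35
eef_pos: [0.4862, 0.3786, 0.1967]
eef_rot: [0.0, 0.99, -0.139, 0.0]
wrist_force: [0.6, -0.8, 0.3]
opening: 0.999
grasp_force: 0.0
t 3.35 pos [0.4862 0.3786 0.1967] shift [-0.0007 -0.001   0.1597] turn [ 0.0001 -0.0003 -0.0013] F [ 0.6 -0.8  0.3] open 0.999
```

```bash
python3 -m jog '[0,-0.001,0.06,0,0,0,0, 0,-0.001,0.11,0,0,0,0, 0,-0.001,0.14,0,0,0,0, 0,-0.001,0.159,0,0,0,0, 0,-0.001,0.159,0,0,0,0, 0,-0.001,0.159,0,0,0,1, 0,-0.001,0.159,0,0,0,1, 0,-0.001,0.159,0,0,0,1, 0,-0.001,0.159,0,0,0,1, 0,-0.001,0.159,0,0,0,1, 0,-0.001,0.159,0,0,0,1, 0,-0.001,0.159,0,0,0,1, 0,-0.001,0.159,0,0,0,1]'
python3 go.py l .015 0 .037
```

```text
time_s: 4.97
eef_pos: [0.488, 0.3815, 0.0397]
eef_rot: [-0.001, 0.99, -0.138, 0.002]
wrist_force: [-0.2, 1.0, 5.4]
opening: 0.614
grasp_force: 65.5
t 4.97 pos [0.488  0.3815 0.0397] shift [-0.0016  0.0024  0.0027] turn [-0.0027 -0.003   0.    ] F [-0.2  1.   5.4] open 0.614
```

```bash
python3 -m jog '[0,0,-0.03,0,0,0,1, 0,0,-0.08,0,0,0,1, 0,0,-0.12,0,0,0,1, 0,0,-0.12,0,0,0,1]'; python3 go.py d -0.08 0 0.15; python3 go.py l .015 0 .157
```

```text
time_s: 5.48
eef_pos: [0.4886, 0.3819, 0.1614]
eef_rot: [-0.002, 0.99, -0.138, 0.003]
wrist_force: [-0.2, 0.4, -6.8]
opening: 0.616
grasp_force: 66.0
t 5.47 pos [0.4886 0.3819 0.1614] shift [0.1276 0.2627 0.0107] turn [-0.004  -0.0071 -0.4668] F [-0.2  0.4 -6.8] open 0.616
t 5.47 pos [0.4886 0.3819 0.1614] shift [-0.002   0.0029  0.0043] turn [-0.0055 -0.0059  0.0002] F [-0.2  0.4 -6.8] open 0.616
```

```bash
python3 -m jog '[0.1276,0.2627,0.02,-0.004,-0.007,-0.467,1, 0.1276,0.2627,0.02,-0.004,-0.007,-0.467,1, 0.1276,0.2627,0.02,-0.004,-0.007,-0.467,1, 0.1276,0.2627,0.02,-0.004,-0.007,-0.467,1, 0.1276,0.2627,0.02,-0.004,-0.007,-0.467,1, 0.1276,0.2627,0.02,-0.004,-0.007,-0.467,1, 0.1276,0.2627,0.02,-0.004,-0.007,-0.467,1, 0.1276,0.2627,0.02,-0.004,-0.007,-0.467,1]'; python3 go.py d -0.08 0 0.06
python3 - <<'E'
from h import *
import pickle
T=camera("top");S=camera("scene");pickle.dump((T,S),open("c1.pkl","wb"))
m=np.zeros((600,800,3),np.uint8)
f=cv2.resize(T["frame"][120:220,195:265,::-1],None,fx=5,fy=5,interpolation=2);m[:500,:350]=f
f=cv2.resize(S["frame"][130:240,245:335,::-1],None,fx=5,fy=5,interpolation=2);m[:550,350:]=f
cv2.imwrite("pics/c1.png",m)
E
```

```text
time_s: 6.48
eef_pos: [0.5364, 0.0943, 0.1364]
eef_rot: [0.001, 0.995, 0.096, -0.005]
wrist_force: [0.9, -0.7, -6.1]
opening: 0.619
grasp_force: 66.7
t 6.47 pos [0.5364 0.0943 0.1364] shift [0.0038 0.0004 0.0764] turn [0.0016 0.0092 0.0014] F [ 0.9 -0.7 -6.1] open 0.619
```

View pics/c1.png

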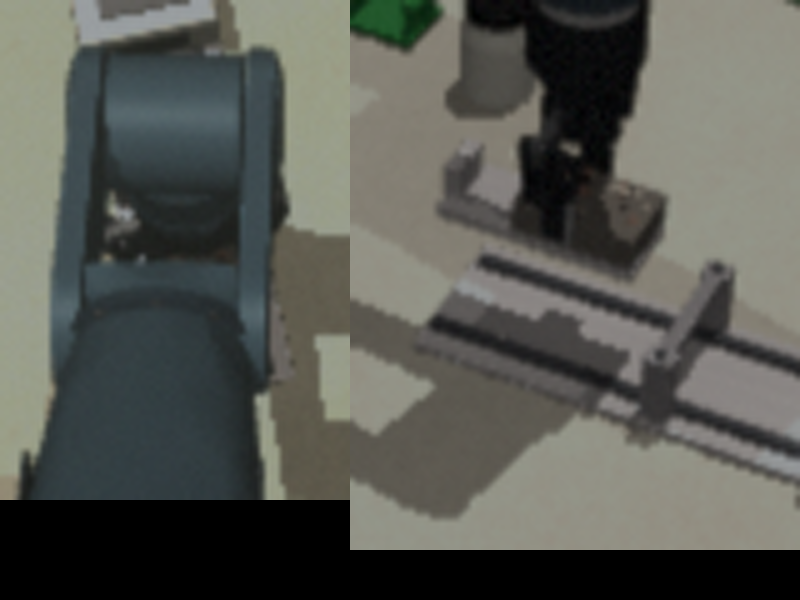

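Scene crop shows the mount level and parallel to the lane, with its plate's front near corner at (632,275) and rear near corner at (438,210). Checking its along-lane position.

Run:
```python
from h import *
import pickle
T,S=pickle.load(open("c1.pkl","rb"));d=np.load("poses.npy")[0]
for u,v in((301.0,184.6),(262.2,171.6)):
    for z in(.096,.102):
        P=atz(S,u,v,z)[:2]-d[:2];c,s=np.cos(d[2]),np.sin(d[2]);print(z,c*P[0]+s*P[1],-s*P[0]+c*P[1])
```

```text
0.096 -0.03267955728826379 -0.017595831961365993
0.102 -0.030198075213527995 -0.023847424010224067
0.096 -0.1723429676930719 -0.017519926971031496
0.102 -0.16905753750481373 -0.023771955953755163
```

```bash
python3 -m jog '[0.004,0.0005,0.04,0.002,0.009,0.001,1, 0.004,0.0005,0.06,0.002,0.009,0.001,1, 0.004,0.0005,0.072,0.002,0.009,0.001,1, 0.004,0.0005,0.076,0.002,0.009,0.001,1, 0.004,0.0005,0.076,0.002,0.009,0.001,1]'; python3 go.py d -0.08 0 0.0477
python3 - <<'E'
from h import *
S=camera("scene")
f=cv2.resize(S["frame"][140:225,245:335,::-1],(800,756),interpolation=2)[:600]
cv2.imwrite("pics/c2.png",cv2.resize(S["frame"][155:230,250:350,::-1],(800,600),interpolation=2))
E
```

```text
time_s: 7.2
eef_pos: [0.5412, 0.0933, 0.0618]
eef_rot: [0.0, 0.996, 0.094, 0.001]
wrist_force: [-0.6, 0.5, -5.1]
opening: 0.616
grasp_force: 66.5
t 7.2 pos [0.5412 0.0933 0.0618] shift [-0.0014 -0.0014  0.014 ] turn [ 0.0004 -0.0022 -0.0007] F [-0.6  0.5 -5.1] open 0.616
```

View pics/c2.png

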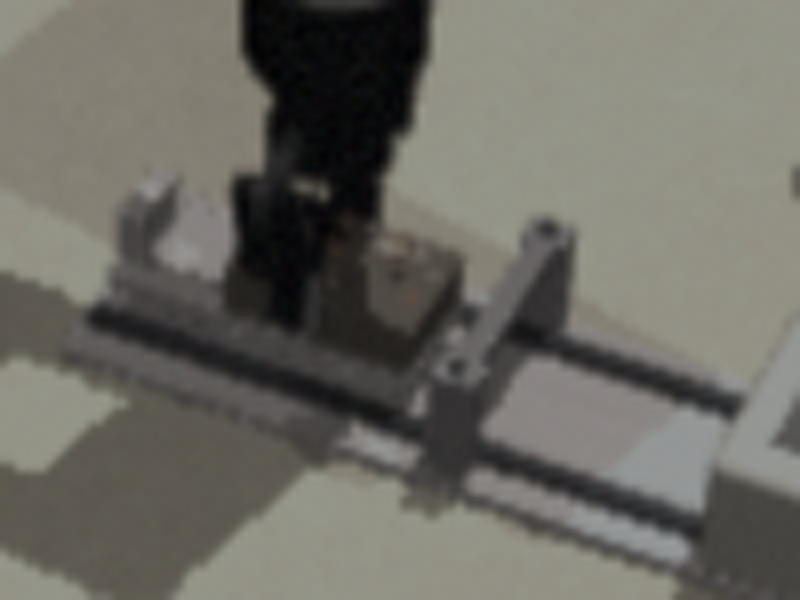

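The plate hovers between the rails, its front edge at about (415,400), short of the near post at (450,430). Lowering.

```bash
python3 -m jog '[-0.001,-0.001,0.004,0,-0.002,0,1, -0.001,-0.001,0.008,0,-0.002,0,1, -0.001,-0.001,0.011,0,-0.002,0,1, -0.001,-0.001,0.013,0,-0.002,0,1, -0.001,-0.001,0.013,0,-0.002,0,1]'; python3 go.py d -0.08 0 0.0477
```

```text
time_s: 7.88
eef_pos: [0.5396, 0.0938, 0.0482]
eef_rot: [0.0, 0.996, 0.094, -0.0]
wrist_force: [-0.5, 0.5, -5.9]
opening: 0.619
grasp_force: 66.7
t 7.88 pos [0.5396 0.0938 0.0482] shift [ 0.0001 -0.0005  0.0005] turn [ 0.0002  0.0008 -0.0011] F [-0.5  0.5 -5.9] open 0.619
```

```bash
python3 -m jog '[0,0,0.0015,0,0,0,1, 0,0,0.0015,0,0,0,1, 0,0,0.0015,0,0,0,0, 0,0,0.0015,0,0,0,0, 0,0,0.0015,0,0,0,0, 0,0,0.0015,0,0,0,0, 0,0,-0.03,0,0,0,0, 0,0,-0.09,0,0,0,0, 0,0,-0.12,0,0,0,0, 0,0,-0.12,0,0,0,1]'; python3 go.py d -0.21 0 0.16;python3 go.py d -0.21 0 0.045
```

```text
time_s: 9.12
eef_pos: [0.5417, 0.0939, 0.1714]
eef_rot: [0.001, 0.996, 0.094, 0.003]
wrist_force: [0.0, 0.3, -0.1]
opening: 0.815
grasp_force: 0.0
t 9.12 pos [0.5417 0.0939 0.1714] shift [-0.1321 -0.0008  0.0107] turn [ 0.0017 -0.0055 -0.001 ] F [ 0.   0.3 -0.1] open 0.815
t 9.12 pos [0.5417 0.0939 0.1714] shift [-0.1327 -0.001   0.1257] turn [ 0.0017 -0.0055 -0.001 ] F [ 0.   0.3 -0.1] open 0.815
```

```bash
python3 -m jog '[-0.132,-0.001,0.01,0.002,-0.005,-0.001,1, -0.132,-0.001,0.01,0.002,-0.005,-0.001,1, -0.132,-0.001,0.01,0.002,-0.005,-0.001,1, -0.132,-0.001,0.01,0.002,-0.005,-0.001,1, -0.132,-0.001,0.065,0.002,-0.005,-0.001,1, -0.132,-0.001,0.11,0.002,-0.005,-0.001,1, -0.132,-0.001,0.126,0.002,-0.005,-0.001,1, -0.132,-0.001,0.126,0.002,-0.005,-0.001,1]'; python3 go.py d -0.043 0 0.045
python3 - <<'E'
from h import *
S=camera("scene")
cv2.imwrite("pics/c3.png",cv2.resize(S["frame"][150:225,235:335,::-1],(800,600),interpolation=2))
E
```

```text
time_s: 10.12
eef_pos: [0.4102, 0.0701, 0.0411]
eef_rot: [-0.001, 0.995, 0.095, -0.004]
wrist_force: [-0.0, 0.2, 0.4]
opening: -0.002
grasp_force: 0.0
t 10.12 pos [0.4102 0.0701 0.0411] shift [ 0.1686  0.0006 -0.0052] turn [-0.0025  0.0079 -0.0001] F [-0.   0.2  0.4] open -0.002
```

View pics/c3.png

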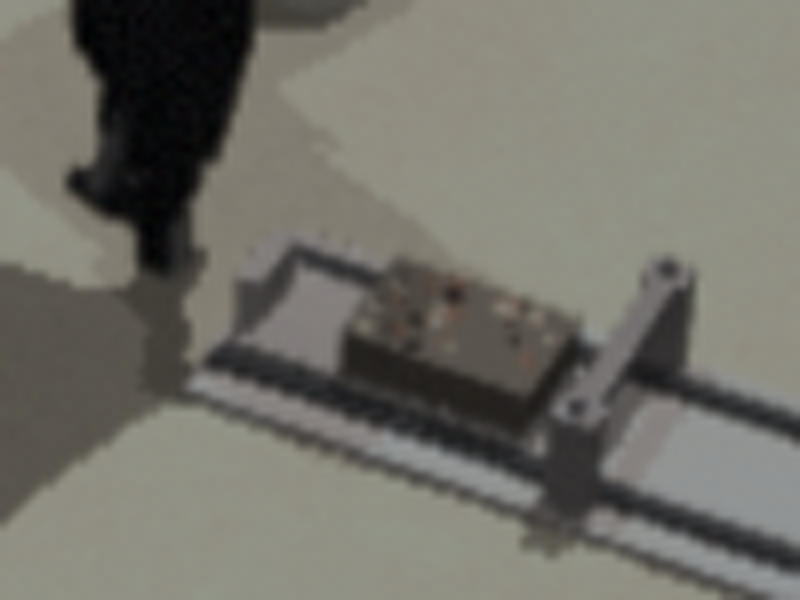

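The mount sits square and flat between the rails, rock near the bar, with the shut fingers behind the lug. Pushing.

```bash
python3 -m jog '[0.01,0,0,0,0,0,1, 0.02,0,0,0,0,0,1, 0.026,0,0,0,0,0,1, 0.032,0,0,0,0,0,1, 0.04,0,0,0,0,0,1, 0.048,0,0,0,0,0,1, 0.056,0,0,0,0,0,1, 0.064,0,0,0,0,0,1, 0.072,0,0,0,0,0,1, 0.08,0,0,0,0,0,1, 0.088,0,0,0,0,0,1, 0.096,0,0,0,0,0,1, 0.104,0,0,0,0,0,1, 0.112,0,0,0,0,0,1, 0.12,0,0,0,0,0,1, 0.128,0,0,0,0,0,1, 0.136,0,0,0,0,0,1, 0.142,0,0,0,0,0,1, 0.148,0,0,0,0,0,1]'; python3 go.py d -0.043 0 0.045
```

```text
time_s: 12.55
eef_pos: [0.554, 0.098, 0.0412]
eef_rot: [-0.001, 0.995, 0.095, -0.005]
wrist_force: [-7.3, -1.8, 4.6]
opening: -0.003
grasp_force: 3.2
t 12.55 pos [0.554  0.098  0.0412] shift [ 0.0221  0.0009 -0.004 ] turn [-0.0022  0.009   0.0002] F [-7.3 -1.8  4.6] open -0.003
```

```bash
python3 -m jog '[0.004,0,0,0,0,0,1, 0.008,0,0,0,0,0,1, 0.011,0,0,0,0,0,1, 0.014,0,0,0,0,0,1, 0.016,0,0,0,0,0,1, 0.016,0,0,0,0,0,1]'; python3 go.py d -0.043 0 0.045
```

```text
time_s: 13.3
eef_pos: [0.5702, 0.1011, 0.0411]
eef_rot: [-0.001, 0.995, 0.095, -0.004]
wrist_force: [-5.2, -0.6, 3.5]
opening: -0.002
grasp_force: 2.4
t 13.3 pos [0.5702 0.1011 0.0411] shift [ 0.0056  0.0008 -0.0039] turn [-0.002   0.0073  0.    ] F [-5.2 -0.6  3.5] open -0.002
```

```bash
python3 -m jog '[0.002,0,0,0,0,0,1, 0.004,0,0,0,0,0,1, 0.005,0,0,0,0,0,1, 0.006,0,0,0,0,0,1]'; python3 -m jog '[0.001,0,0,0,0,0,1, 0.002,0,0,0,0,0,1]';python3 go.py d -0.043 0 0.045
```

```text
time_s: 13.8
eef_pos: [0.5751, 0.102, 0.0411]
eef_rot: [-0.001, 0.995, 0.095, -0.005]
wrist_force: [-12.3, -3.5, 10.2]
opening: -0.001
grasp_force: 6.2
time_s: 14.05
eef_pos: [0.5751, 0.102, 0.0408]
eef_rot: [-0.0, 0.995, 0.095, -0.007]
wrist_force: [-18.4, -5.1, 13.1]
opening: 0.001
grasp_force: 9.6
t 14.05 pos [0.5751 0.102  0.0408] shift [ 0.0006  0.0008 -0.0042] turn [-0.0022  0.0144  0.0006] F [-18.4  -5.1  13.1] open 0.001
```

Motion has stopped at the predicted home spot and force is rising. I'll give it one last nudge, then back off and check.

```bash
python3 -m jog '[0.002,0,0,0,0,0,1, 0.002,0,0,0,0,0,1]'; python3 -m jog '[-0.01,0,0,0,0,0,1, -0.03,0,0,0,0,0,1, -0.04,0,-0.04,0,0,0,1, -0.08,0,-0.1,0,0,0,1, -0.12,0,-0.13,0,0,0,1, -0.12,0,-0.13,0,0,0,1]'
python3 - <<'E'
from h import *
from fit import W
d=np.load("poses.npy")[0]
S=camera("scene");o=(270,165)
f=cv2.resize(S["frame"][165:240,270:370,::-1],(800,600),interpolation=2)
R=lambda x0,x1,w,z:[(x0,w,z),(x0,-w,z),(x1,-w,z),(x1,w,z)]
for q in(R(.022,.108,.027,.044),R(-.032,-.020,.017,.044)):
    cv2.polylines(f,[np.int32([(proj(S,W(d,v))+.5-o)*8 for v in q])],True,(0,0,255),1)
cv2.imwrite("pics/c4.png",f)
E
python3 go.py p .088 0 .15; python3 go.py p .088 0 .15 -0.085
```

```text
time_s: 14.3
eef_pos: [0.5751, 0.1022, 0.0402]
eef_rot: [-0.0, 0.995, 0.095, -0.009]
wrist_force: [-23.2, -5.6, 16.9]
opening: 0.001
grasp_force: 11.8
time_s: 15.05
eef_pos: [0.4645, 0.08, 0.1758]
eef_rot: [0.0, 0.996, 0.095, 0.002]
wrist_force: [1.0, -0.4, -0.6]
opening: 0.0
grasp_force: 0.0
t 15.1 pos [0.4649 0.0801 0.1741] shift [-0.1424  0.3979  0.0239] turn [ 1.300e-03 -5.000e-04 -2.867e+00] F [-0.5  0.4 -0.1] open 0.006
t 15.1 pos [0.4649 0.0801 0.1741] shift [-0.1424  0.3979  0.0239] turn [-0.0004 -0.0009  0.2744] F [-0.5  0.4 -0.1] open 0.006
```

View pics/c4.png

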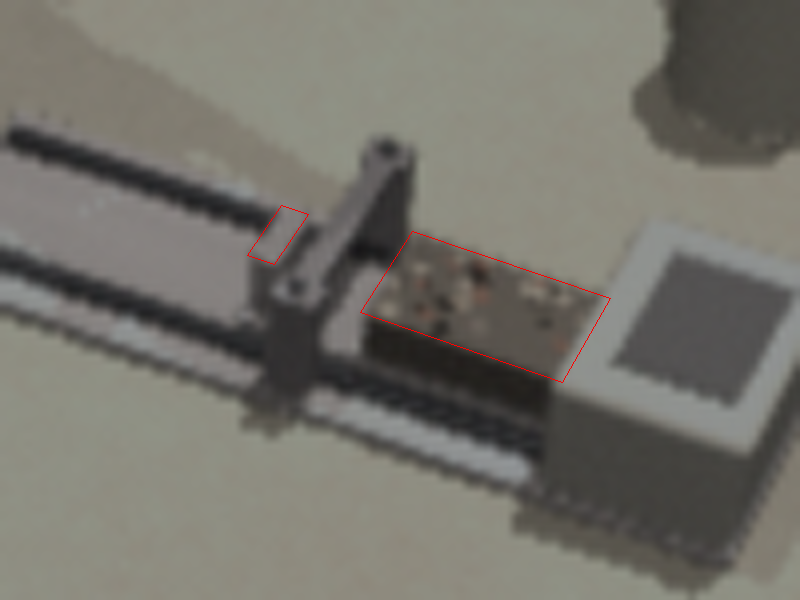

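The mount is home: the rock and lug outlines match the predicted home pose to about a pixel, and the force rose with no further motion. Now the pedal.

```bash
python3 -m jog '[-0.1424,0.398,0.024,0,0,0.274,1, -0.1424,0.398,0.024,0,0,0.274,1, -0.1424,0.398,0.024,0,0,0.274,1, -0.1424,0.398,0.024,0,0,0.274,1, -0.1424,0.398,0.024,0,0,0.274,1, -0.1424,0.398,0.024,0,0,0.274,1, -0.1424,0.398,0.024,0,0,0.274,1, -0.1424,0.398,0.024,0,0,0.274,1, -0.1424,0.398,0.024,0,0,0.274,1, -0.1424,0.398,0.024,0,0,0.274,1, -0.1424,0.398,0.024,0,0,0.274,1]'
python3 go.py p .088 0 .08 -0.085
python3 - <<'E'
from h import *
from fit import W
p=np.load("poses.npy")[2]
for n,o in(("scene",(140,210)),):
    S=camera(n);f=cv2.resize(S["frame"][o[1]:o[1]+75,o[0]:o[0]+100,::-1],(800,600),interpolation=2)
    q=[(0,.034,.022),(0,-.034,.022),(.109,-.034,.046),(.109,.034,.046)]
    cv2.polylines(f,[np.int32([(proj(S,W(p,v))+.5-o)*8 for v in q])],True,(0,0,255),1)
    cv2.circle(f,tuple(np.int32((proj(S,W(p,(.088,0,.045)))+.5-o)*8)),5,(0,255,0),-1)
    cv2.imwrite("pics/p1.png",f)
E
```

```text
time_s: 16.48
eef_pos: [0.3992, -0.3365, 0.1481]
eef_rot: [-0.0, 0.999, -0.041, -0.003]
wrist_force: [-0.1, 0.6, 0.1]
opening: -0.002
grasp_force: 0.0
t 16.48 pos [ 0.3992 -0.3365  0.1481] shift [0.0012 0.0009 0.0681] turn [-0.0002  0.0059  0.0025] F [-0.1  0.6  0.1] open -0.002
```

View pics/p1.png

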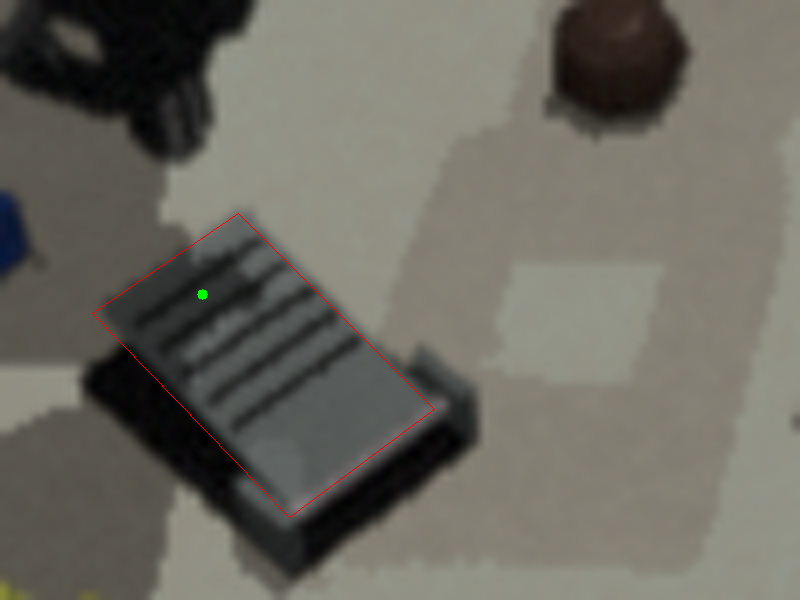

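The overlay fits the grey pedal, whose free end is up at left, and the press point (202,294) is on its middle line. Pressing.

```bash
python3 -m jog '[0.001,0.001,0.04,0,0.006,0.002,1, 0.001,0.001,0.065,0,0.006,0.002,1, 0.001,0.001,0.074,0,0.006,0.002,1, 0.001,0.001,0.079,0,0.006,0.002,1, 0.001,0.001,0.084,0,0.006,0.002,1, 0.001,0.001,0.088,0,0.006,0.002,1, 0.001,0.001,0.092,0,0.006,0.002,1, 0.001,0.001,0.092,0,0.006,0.002,1]'; python3 -m jog '[0,0,0.002,0,0,0,1, 0,0,0.004,0,0,0,1, 0,0,0.004,0,0,0,1]'
```

```text
time_s: 17.52
eef_pos: [0.3993, -0.3393, 0.0577]
eef_rot: [0.001, 0.999, -0.043, 0.0]
wrist_force: [-4.3, 1.6, 7.9]
opening: -0.002
grasp_force: 3.9
time_s: 17.9
eef_pos: [0.3991, -0.3393, 0.0539]
eef_rot: [0.001, 0.999, -0.043, 0.0]
wrist_force: [-5.1, 3.2, 9.0]
opening: 0.002
grasp_force: 4.4
```

```bash
python3 -m jog '[0,0,0.002,0,0,0,1, 0,0,0.003,0,0,0,1, 0,0,0.003,0,0,0,1]'; python3 -m jog '[0,0,0.002,0,0,0,1, 0,0,0.002,0,0,0,1]'; python3 -m jog '[0,0,0.001,0,0,0,1, 0,0,0.001,0,0,0,1]'
```

```text
time_s: 18.27
eef_pos: [0.3991, -0.3394, 0.0516]
eef_rot: [0.001, 0.999, -0.043, -0.0]
wrist_force: [-7.5, 3.8, 15.9]
opening: 0.004
grasp_force: 7.7
time_s: 18.52
eef_pos: [0.3991, -0.3395, 0.0512]
eef_rot: [0.001, 0.999, -0.043, -0.0]
wrist_force: [-12.2, 8.8, 32.0]
opening: -0.002
grasp_force: 15.9
time_s: 18.77
eef_pos: [0.3991, -0.3396, 0.0509]
eef_rot: [0.001, 0.999, -0.042, -0.0]
wrist_force: [-14.4, 11.0, 40.3]
opening: -0.002
grasp_force: 19.9
```

On the stop: the force rises steeply with no more motion. Releasing.

```bash
python3 -m jog '[0,0,-0.006,0,0,0,1, 0,0,-0.014,0,0,0,1, 0,0,-0.025,0,0,0,1, 0,0,-0.07,0,0,0,1, 0,0,-0.12,0,0,0,1, 0,0,-0.12,0,0,0,1, 0,0,-0.12,0,0,0,1, 0,0,-0.12,0,0,0,1, 0,0,-0.12,0,0,0,1]'
python3 - <<'E'
from h import *
S=camera("scene");cv2.imwrite("pics/end.png",cv2.resize(S["frame"][...,::-1],(768,576),interpolation=2))
E
```

```text
time_s: 19.9
eef_pos: [0.3985, -0.338, 0.1649]
eef_rot: [-0.001, 0.999, -0.043, -0.001]
wrist_force: [0.2, -0.4, -0.3]
opening: 0.0
grasp_force: 0.0
```

View pics/end.png

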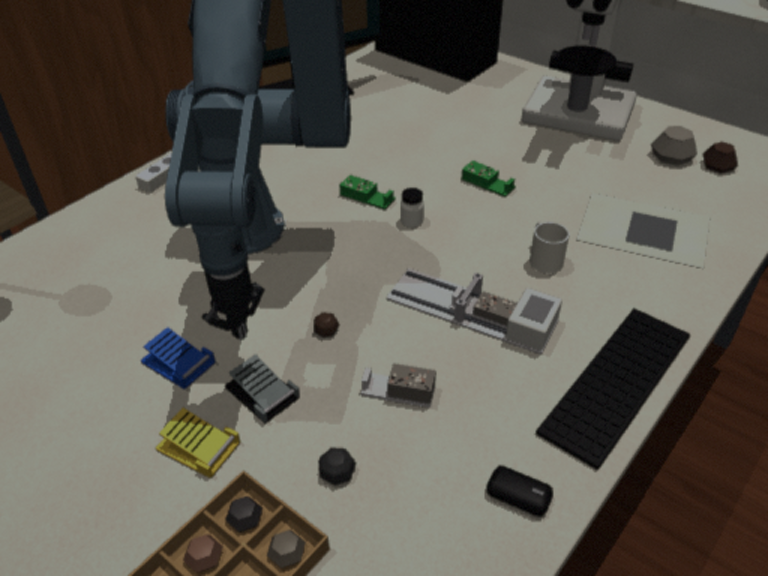

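The pedal is up again at (262,385), the mount is home at (495,308), and everything else is where it was. Handing in.

```bash
python3 -c "from bench import hand_in;print(hand_in())"
```

```text
the job is handed in; nothing more can be done
None
```

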